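# Ready the gel viewer: knives in their block, amber screen held at the working mark

## Task

Get the blue-light gel viewer ready for your partner to cut bands: take the two gel knives out of the drying rack and stand them blade down in the two wells of the knife block, fully home, one in each. Then lift the sprung amber screen to the long mark on its hinge cheeks, 35 degrees open, and finish while still holding it there, because it falls shut if let go. Leave the gel scoop in the rack and the beaker, petri dish and cell model where they are.

Things in the scene. Friction and masses are not known exactly. Their poses are not given: they have to be found in the camera images.
- gel_knife_a: gel knife, slender round tool 144 mm long, 45 g. Origin at the blade's tip (lower end), z up along the tool. Blade and ferrule 10 mm in diameter (5 mm at the tip) up to z 50 mm, black finger guard 22 mm in diameter at z 50 to 54, straight black handle 13 mm in diameter at z 54 to 144. Starts upright, blade down, in one of the rack's three holes, guard on the rack's top, tip 10 mm above the bench
- gel_knife_b: the second gel knife, identical to gel_knife_a
- drying_rack: grey plastic rack fixed to the bench, 170 mm (its x) by 70 mm (its y), top at z 60 mm. Origin centre of the underside. Three round holes of 17 mm in a row along its x at x = -54, 0 and 54 mm. The two knives and the gel scoop stand in them, in any order
- knife_block: white plastic block fixed to the bench, 120 mm (its x) by 56 mm (its y) by 60 mm high, with two round wells in its top, at x = -27 and 27 mm on its centre line. Origin centre of the underside. A seated knife rests with its guard on the block's top, its tip 10 mm above the bench
- knife_block_hole0 (a point): centre of the mouth (at the block's top, 60 mm above the bench) of the well at the block's x = -27 mm: 14 mm in diameter with a chamfered mouth, 55 mm deep
- knife_block_hole1 (a point): the same for the well at the block's x = +27 mm
- viewer: blue-light gel viewer, fixed: white housing 280 mm wide (y), x from -120 (front, roughly facing the robot) to 150 mm, top at z 58 mm. Origin on its underside. At the rear two half-round aluminium hinge cheeks (radius 58 mm, y = -122 and 122 mm) bear black radial marks: short at 15, 55, 75 degrees, one long and thick at 35 degrees, the working mark; the screen's side rail lines up with it
- screen (a joint): opening angle of the amber screen in rad: 0 shut (level), growing as its front edge rises, 0.61 (35 degrees) at the long mark, 1.4 fully open. Sprung shut: about 4 N at the handle starts it; at the mark it takes about 5 N square to the handle's circle, or 8 N straight up. Let go, it falls shut
- screen_handle (a point): middle of the screen's bow handle: round aluminium bar, 10 mm in diameter, along the viewer's y, 90 mm free between its posts, 40 mm above the amber sheet. Screen shut: 170 mm in front (-x) of the hinge axis and 42 mm above it; the screen ends 27 mm farther forward. It moves on a circle about the hinge axis, up and rearward, as the screen opens. The bar can turn between the fingers
- screen_hinge (a point): middle of the screen's hinge axis, which runs along the viewer's y, at the rear, 90 mm behind the viewer's origin and 66 mm above the bench; it does not move
- gel_scoop: bystander: steel scoop standing in the rack's remaining hole, with a flat paddle 34 mm wide and 4 mm thick at its top (127 mm above its lower end) and a guard like the knives'. Origin at its lower end. Leave it
- beaker: bystander: glass beaker 70 mm across, 95 mm high; origin centre of the underside. Leave it
- petri_dish: bystander: clear petri dish 90 mm across, 14 mm high; origin centre of the underside. Leave it
- cell_model: bystander: plant cell model on a 90 mm square card base, about 75 mm high; origin centre of the underside. Leave it

How it is judged:
By the outcome, as a careful person would: the job done as asked, in the order asked, and still so for the second after the job is handed in, while the arm keeps its last pose, push and grip.
It also fails if it takes over 72 s, if anything falls off the work surface, if the arm or the gripper's body presses on something with over 40 N, if the wrist force passes 120 N, or if a joint passes its speed limit or range.

## Robot

A 6-joint arm with a two-finger parallel gripper is mounted at the origin on the work surface. World frame = base frame: x ahead of the robot, y to its left, z up, the work surface at z = 0. Lengths are in m, angles in rad, forces in N, time in s.
With the tool pointing down it reaches from about 0.375 to 0.825 m from the base axis. Payload 5.5 kg.
Tool frame: the origin (TCP) lies at the very end of the fingers, on their centre line; the grasp point (between the pads) lies 19 mm behind it; y points along the fingers, x is the direction in which the jaws open and shut, and the axes are right-handed (so a half turn about y gives the same grasp; the last joint's range is limited). The gripper opens to 85 mm and grips with 20 to 120 N. Pads are 22 mm wide; open, the fingers measure 114 mm over their backs; the gripper's body (76 mm by 85 mm) begins 54 mm behind the grasp point. The pads swing forward as they close: fully open they stand 13 mm farther back than shut.
Start: joints at [-1.349, 0.314, -0.047, 1.21, 0, 1.571], TCP at [0.132, -0.585, 0.231] pointing down, gripper open.
Joint ranges: [-2.67, 2.67], [-0.69, 1.73], [-1.03, 1.25], [-2.08, 2.16], [-1.42, 1.45], [-3.14, 3.14]. Speed limits (rad/s): [2.39, 2.39, 3.01, 3.14, 3.14, 3.14].

## Interface

Orientations are given as a unit quaternion [x, y, z, w].
In Python, from station import robot gives the robot as it stands.
- The arm moves only by the shell command python3 -m pendant 'ROWS' [OPENING] [FORCE]. ROWS is JSON, a list of rows, each a list of 2 entries, a list of its own where there are three numbers: the shift along the tool's x, y, z in cm, then the turn about the tool's y in rad. A call has 1 to 20 rows; each row is the pose to reach, as a shift and turn from the pose commanded when the call began, along the tool's axes at that moment; what a row does not reach only later rows make up. A row lasts 1/12 s, in which the tool goes at most 41.7 mm and 7.16 degrees, less where a joint would pass 70% of its speed; a pose out of reach is approached as far as the arm can. A call with a gripper value outside its range is refused whole. OPENING is the closure, from -1 (fully open) to 1 (shut), so that 0 is half open, set as the call begins (- or left out, the last holds). The fingers move at their own pace and stop on an object; FORCE is the grip in N (left out, the last holds). Time passes only in rows, so rows that repeat a pose let the fingers close. It gives the time, the measured TCP pose, the force and the opening at its end, in the units of the state.
- robot.get_obs(): the state, without advancing time (a new reading comes with each control period).
- robot.get_image(name): name is "side" or "top"; returns a dict with "pixels" (400x640x3 uint8, red, green, blue), "z_map" (400x640 float32, m along the optical axis (not along the pixel's ray), 0 where there is no reading), "fovy" (degrees; the focal length in pixels is half the picture's height over the tangent of half this angle, whatever the lens; pixels are square), "cx", "cy" (the principal point, pixels), "R" (3x3) and "t" (3): a world point X has camera coordinates R X + t. Camera axes: x right, y down, z forward; pixel columns grow to the right and rows downward; lengths in m; the calibration is good to about 2 mm. A picture is of the moment at which its call begins.
- robot.hand_in(): hands the job in, once; it reports no verdict.
Trained networks look in a picture, given as the dict that the camera call returned (one of the last four; its "shot" number tells which), for a name from the list of things; names that differ only in an ending like _2 or _b are one class to them, and where a whole thing is asked for, a point or a joint stands for the part that bears it (a point fixed in the world has none). Each returns a list of dicts, best first, with "confidence" (0 to 1); they miss things now and then, are a little off and sometimes report something else, mostly with a low value. They report only what shows in the picture. A call takes as long as a camera call.
- robot.spot_in(thing, picture): "point" ([x, y, z] in m, in the coordinates of the camera as it stood for that picture, good to about 4 mm: the middle of the surface that is visible of it).
- robot.outline_of(thing, picture): "region" (400x640 bool, what is visible of it).
- robot.tip_of(thing, picture): "point" ([x, y, z] in m, in the coordinates of the camera as it stood for that picture, good to about 4 mm: a listed point, or the origin of a listed thing).
The state is a dict: "t": time; "qpos": joint angles; "qvel": joint speeds; "joint_torque": joint torques, N m; "position": TCP position; "orientation": TCP orientation; "ft_force": force on the tool from outside, world axes, zero at the start; "torque": the same for the moment, N m; "opening": opening from 0.0 (shut) to 1.0 (fully open).
Only numpy, scipy, OpenCV 4.12 (cv2) and the standard library are available. Lean on these libraries where they do the work, as an engineer would, in place of code of your own. Each camera call takes 0.05 s, during which the arm holds its last target.

## Working session

There is one attempt and no reset: what is moved stays moved. The work goes in short steps, Python scripts to look and compute and a shell command to move; the robot and the scene stay as the last step left them, time stands still between calls to the robot, and variables do not carry over. Pictures are saved under pics/ and viewed, and the job is handed in when it is done.

```bash
ls -la; mkdir -p pics
python3 - <<'E'
from station import robot
import cv2,numpy as np
o=robot.get_obs()
for k,v in o.items(): print(k,np.round(v,4))
for n in("side","top"):
    p=robot.get_image(n)
    cv2.imwrite(f"pics/{n}0.png",p["pixels"][:,:,::-1])
    print(n,p["fovy"],p["cx"],p["cy"],p["R"],p["t"],p["shot"])
    np.savez(f"{n}0.npz",**p)
E
```

```text
total 12
drwxr-xr-x  3 agent agent 4096 Dec  6 19:14 .
drwxr-xr-x 23 root  root  4096 Dec  6 19:14 ..
drwxr-xr-x  2 agent agent 4096 Dec  6 19:14 pics
t 0.0
qpos [-1.3490e+00  3.1430e-01 -4.8000e-02  1.2102e+00 -1.0000e-04  1.5708e+00]
qvel [ 0.0022  0.0006  0.0004  0.0007 -0.0008  0.0013]
joint_torque [ 3.40000e-03 -5.39594e+01  3.39747e+01  1.93000e-02  1.00000e-04
  0.00000e+00]
position [ 0.1318 -0.5848  0.2304]
orientation [-0.5519  0.4421 -0.4411  0.5526]
ft_force [-0.6795  0.2461  0.2213]
torque [0.0315 0.0118 0.0162]
opening 1.0
side 51.29973276546253 319.74956634027734 191.04745272529755 [[ 0.98699638 -0.16066826 -0.0048849 ]
 [-0.09701557 -0.57119257 -0.81506259]
 [ 0.12816447  0.80493774 -0.57935232]] [-0.5522393   0.12847002  1.11572626] 1
top 47.43683676287788 321.45824694993456 201.28245681271602 [[ 0.00871459 -0.99994501  0.00583357]
 [-0.99431468 -0.00928436 -0.10607596]
 [ 0.10612429 -0.004876   -0.99434092]] [-0.00852105  0.53065926  1.42645761] 2
```

View pics/side0.png

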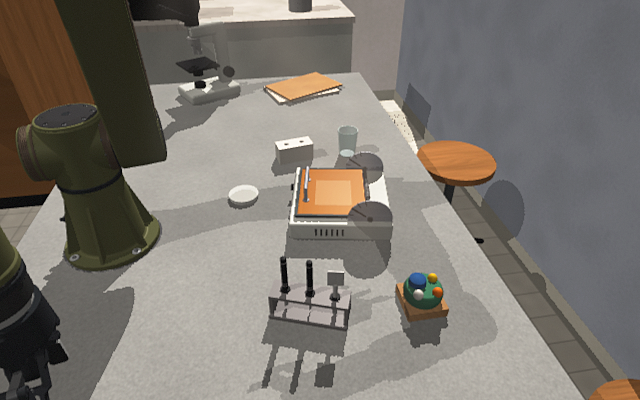

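View pics/top0.png

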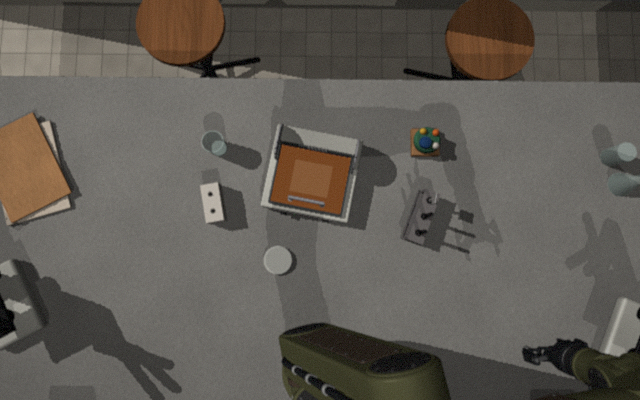

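The side picture shows the rack with the knives at about (284,275) and (309,280) and the scoop at (336,285). The viewer is at (335,195) and the block at (294,150). In the top picture the rack is near (430,220), the block at (212,203) and the screen handle at (307,200).

```bash
cat > h.py <<'E'
import numpy as np,cv2
from station import robot
def f(p): return 200/np.tan(np.radians(p["fovy"])/2)
def towld(p,c): return np.asarray(p["R"]).T@(np.asarray(c)-p["t"])
def depro(p,u,v,z=None):
    u=np.asarray(u,float);v=np.asarray(v,float)
    if z is None: z=p["z_map"][v.astype(int),u.astype(int)]
    c=np.stack([(u-p["cx"])/f(p)*z,(v-p["cy"])/f(p)*z,z],-1)
    return (c-p["t"])@np.asarray(p["R"])
def ray_at_z(p,u,v,h):
    d=np.array([(u-p["cx"])/f(p),(v-p["cy"])/f(p),1.0])
    R=np.asarray(p["R"]);C=-R.T@p["t"];D=R.T@d
    return C+D*(h-C[2])/D[2]
def proj(p,X):
    c=np.asarray(X)@np.asarray(p["R"]).T+p["t"]
    return np.stack([c[...,0]/c[...,2]*f(p)+p["cx"],c[...,1]/c[...,2]*f(p)+p["cy"]],-1)
E
python3 - <<'E'
from h import *
np.set_printoptions(precision=4,suppress=True)
for n in("side","top"):
    p=robot.get_image(n)
    for th in["gel_knife_a","gel_scoop","drying_rack","knife_block","knife_block_hole0","knife_block_hole1","viewer","screen_handle","screen_hinge","beaker","petri_dish","cell_model"]:
        for k,r in enumerate(robot.tip_of(th,p)[:3]):
            w=towld(p,r["point"]); print(n,th,"tip",w,round(r["confidence"],2),proj(p,w).round(0))
    for th in["gel_knife_a","gel_scoop","drying_rack","knife_block","screen"]:
        for k,r in enumerate(robot.outline_of(th,p)[:3]):
            m=r["region"];v,u=np.nonzero(m&(p["z_map"]>0))
            if len(u)==0: continue
            w=depro(p,u,v); print(n,th,"out",len(u),round(r["confidence"],2),u.min(),u.max(),v.min(),v.max(),np.percentile(w,[2,50,98],axis=0).round(3).tolist())
            np.savez(f"o_{n}_{th}_{k}.npz",m=m)
E
```

```text
side gel_knife_a tip [ 0.4872 -0.3231  0.0132] 0.54 [311. 308.]
side gel_knife_a tip [ 0.4364 -0.3056  0.0122] 0.51 [287. 305.]
side gel_knife_a tip [0.4975 0.3369 0.0549] 0.46 [286. 145.]
side gel_scoop tip [ 0.5388 -0.3455  0.0143] 0.68 [336. 312.]
side drying_rack tip [ 0.4821 -0.3198  0.005 ] 0.57 [308. 309.]
side knife_block tip [0.5237 0.3421 0.0024] 0.77 [294. 157.]
side knife_block_hole0 tip [0.4996 0.3375 0.0579] 0.67 [286. 144.]
side knife_block_hole0 tip [0.5531 0.3444 0.0565] 0.66 [302. 142.]
side knife_block_hole1 tip [0.4996 0.3375 0.0579] 0.67 [286. 144.]
side knife_block_hole1 tip [0.5531 0.3444 0.0565] 0.66 [302. 142.]
side viewer tip [ 0.6085  0.0334 -0.0051] 0.66 [334. 210.]
side screen_handle tip [0.5265 0.0427 0.1086] 0.59 [305. 178.]
side screen_hinge tip [0.7024 0.0122 0.0658] 0.7 [369. 191.]
side beaker tip [ 0.7093  0.3357 -0.0008] 0.72 [346. 154.]
side petri_dish tip [0.3425 0.1334 0.0003] 0.77 [242. 197.]
side petri_dish tip [0.6997 0.0136 0.0641] 0.16 [368. 191.]
side cell_model tip [ 0.7328 -0.3434  0.0001] 0.66 [421. 304.]
side gel_knife_a out 235 0.82 2
[... 1919 characters left out ...]
.44, -0.297, 0.156]]
top gel_knife_a out 7643 0.36 261 362 125 223 [[0.479, -0.112, 0.04], [0.613, 0.026, 0.066], [0.753, 0.167, 0.11]]
top gel_scoop out 779 0.3 410 440 128 155 [[0.686, -0.378, 0.013], [0.721, -0.329, 0.057], [0.767, -0.294, 0.077]]
top drying_rack out 1012 0.6 401 438 190 245 [[0.403, -0.353, -0.0], [0.474, -0.31, 0.058], [0.563, -0.271, 0.066]]
top knife_block out 845 0.69 200 226 183 223 [[0.461, 0.304, 0.007], [0.519, 0.336, 0.058], [0.579, 0.371, 0.065]]
top screen out 4553 0.88 270 351 144 215 [[0.497, -0.08, 0.061], [0.596, 0.03, 0.068], [0.694, 0.144, 0.109]]
top screen out 606 0.63 264 291 246 273 [[0.305, 0.095, 0.007], [0.343, 0.134, 0.013], [0.384, 0.174, 0.02]]
```

Run:
```python
import cv2,numpy as np
p=np.load("top0.npz")["pixels"][:,:,::-1]
a=cv2.resize(p[180:260,390:490],(800,640),interpolation=cv2.INTER_CUBIC)[:600]
cv2.imwrite("pics/rackz.png",a)
b=cv2.resize(p[120:225,190:370],(800,467),interpolation=cv2.INTER_CUBIC)
cv2.imwrite("pics/viewz.png",b)
```

```text
(no output)
```

View pics/rackz.png

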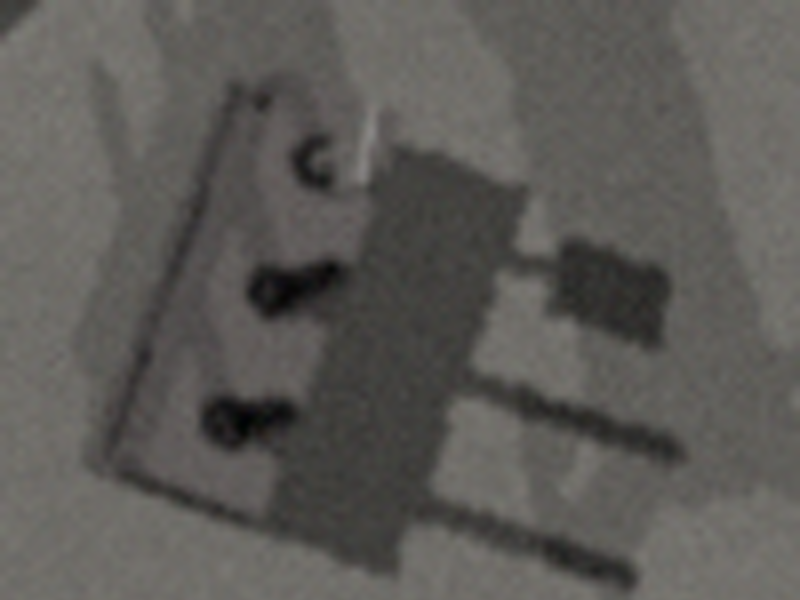

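View pics/viewz.png

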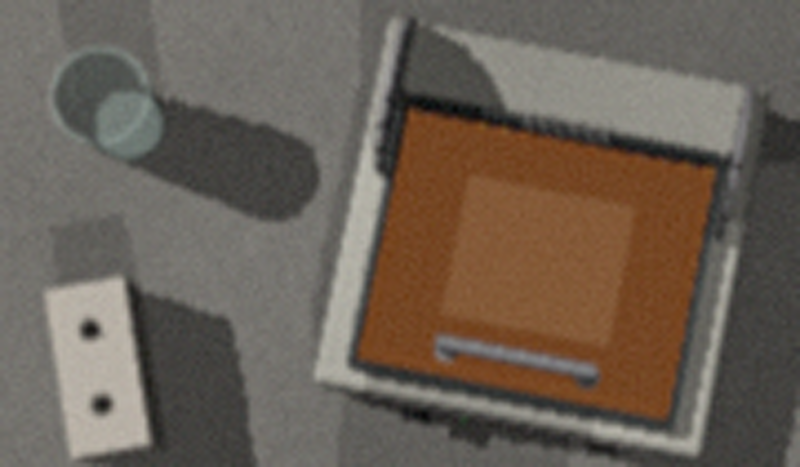

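```bash
cat > fit.py <<'E'
from h import *
np.set_printoptions(precision=4,suppress=True)
def rect(P):
    c,s,a=cv2.minAreaRect((P*1000).astype(np.float32)); 
    return np.array(c).round(1),np.array(s).round(1),round(a,1)
for n in("side","top"):
    p=dict(np.load(f"{n}0.npz"))
    V,U=np.mgrid[0:400,0:640]; ok=p["z_map"]>0
    W=depro(p,U,V,p["z_map"])
    def sel(x0,x1,y0,y1,z0,z1): 
        m=ok&(W[...,0]>x0)&(W[...,0]<x1)&(W[...,1]>y0)&(W[...,1]<y1)&(W[...,2]>z0)&(W[...,2]<z1); return W[m]
    # table
    T=sel(.38,.48,-.2,-.1,-.05,.05); print(n,"table z",np.median(T[:,2]),T[:,2].std())
    for nm,b in dict(rack=(.38,.6,-.40,-.25,.056,.0645),block=(.42,.62,.27,.41,.055,.066)).items():
        P=sel(*b); print(nm,len(P),"z",np.median(P[:,2]),rect(P[:,:2]))
    P=sel(.42,.80,-.15,.2,.05,.06); print("housing",len(P),rect(P[:,:2]))
    P=sel(.46,.6,-.05,.13,.095,.125); print("handle",len(P),np.median(P,0),rect(P[:,:2]),P[:,2].max())
    P=sel(.46,.8,-.15,.2,.061,.075); print("screen",len(P),np.median(P[:,2]),rect(P[:,:2]))
    for k,(x,y) in enumerate([(.433,-.303),(.484,-.321)]):
        P=sel(x-.02,x+.02,y-.025,y+.025,.075,.16); print("knife",k,len(P),P.mean(0),np.median(P,0))
        for z in(.08,.1,.12,.14):
            Q=P[abs(P[:,2]-z)<.01]; print("  ",z,len(Q),Q.mean(0) if len(Q) else "")
        Q=P[P[:,2]>.149]; print("   top",len(Q),Q.mean(0) if len(Q) else "")
    C=-np.asarray(p["R"]).T@p["t"]; print("cam",C)
E
python3 fit.py
```

```text
side table z -0.00013160995233966942 0.001357162097309135
rack 1379 z 0.05994625874557344 (array([ 484.5, -323.5]), array([ 55.4, 170.7]), 69.1)
block 314 z 0.05934345193619102 (array([523.8, 336.9]), array([120. ,  63.7]), 9.2)
housing 1578 (array([620. ,  19.2]), array([274.4, 271.4]), 78.6)
handle 95 [0.5265 0.0291 0.1108] (array([527.9,  42.4]), array([112.6,   9.7]), 79.4) 0.11466222933103486
screen 3454 0.06818312795465584 (array([624.7,  20.3]), array([260.3, 253.1]), 79.3)
knife 0 187 [ 0.4342 -0.3089  0.1187] [ 0.4341 -0.3094  0.1203]
   0.08 31 [ 0.4343 -0.3092  0.0825]
   0.1 44 [ 0.4339 -0.3093  0.1002]
   0.12 42 [ 0.4344 -0.309   0.1208]
   0.14 45 [ 0.4339 -0.3095  0.1404]
   top 28 [ 0.4347 -0.3068  0.1532]
knife 1 194 [ 0.4845 -0.3274  0.1183] [ 0.4843 -0.328   0.1178]
   0.08 31 [ 0.4849 -0.3283  0.0824]
   0.1 47 [ 0.4846 -0.3273  0.1   ]
   0.12 43 [ 0.4844 -0.3277  0.119 ]
   0.14 44 [ 0.4839 -0.3283  0.1397]
   top 32 [ 0.4846 -0.3252  0.1529]
cam [ 0.4145 -0.9134  0.7484]
top table z -0.00033846816233821636 0.0030038547980728502
rack 605 z 0.05992369121803714 (
[... 208 characters left out ...]
dle 121 [0.5255 0.0433 0.1116] (array([526. ,  44.7]), array([109.3,  10.4]), 79.2) 0.11960604803061868
screen 4795 0.06786832490538738 (array([618.7,  27. ]), array([276.9, 265.1]), 78.9)
knife 0 41 [ 0.432  -0.3006  0.1253] [ 0.4321 -0.2993  0.1291]
   0.08 8 [ 0.4317 -0.2988  0.0821]
   0.1 6 [ 0.4314 -0.3     0.1029]
   0.12 7 [ 0.4326 -0.2988  0.1206]
   0.14 5 [ 0.4309 -0.2992  0.1431]
   top 15 [ 0.4324 -0.303   0.1537]
knife 1 44 [ 0.4824 -0.3196  0.1256] [ 0.4828 -0.3189  0.1315]
   0.08 6 [ 0.4816 -0.3186  0.0802]
   0.1 8 [ 0.4816 -0.3182  0.0988]
   0.12 7 [ 0.4828 -0.3185  0.1183]
   0.14 10 [ 0.4821 -0.3204  0.1423]
   top 15 [ 0.4828 -0.3213  0.1535]
cam [0.3763 0.0034 1.4747]
```

Run:
```python
from h import *
o=robot.get_obs()
from scipy.spatial.transform import Rotation as R
M=R.from_quat(o["orientation"]).as_matrix();print(M.round(3));print(np.degrees(np.arctan2(M[1,0],M[0,0])),o["t"])
```

```text
[[ 0.22   0.     0.975]
 [-0.975  0.     0.22 ]
 [-0.    -1.     0.   ]]
-77.29031821042348 1.9
```

Run:
```python
from h import *
np.set_printoptions(precision=4,suppress=True)
for n,box in(("side",(274,314,136,166)),("top",(198,228,180,226))):
    p=dict(np.load(f"{n}0.npz"))
    u0,u1,v0,v1=box
    g=p["pixels"][v0:v1,u0:u1].mean(-1)
    b=cv2.resize(p["pixels"][v0:v1,u0:u1,::-1],None,fx=12,fy=12,interpolation=cv2.INTER_NEAREST); cv2.imwrite(f"pics/blk_{n}.png",b)
    # expected hole pixels
    for X in([.4958,.3352,.06],[.5485,.3409,.06]):
        uv=proj(p,np.array(X)); ui,vi=uv.round().astype(int)
        w=6 if n=="top" else 5
        wd=p["pixels"][vi-w:vi+w+1,ui-w:ui+w+1].mean(-1)
        lvl=np.percentile(wd,75); wt=np.clip(lvl*0.8-wd,0,None)
        # keep connected comp around min
        m=(wt>0).astype(np.uint8); nl,l,st,ce=cv2.connectedComponentsWithStats(m)
        k=min(range(1,nl),key=lambda k:-st[k,4]*(np.hypot(*(ce[k]-w))<4.5))
        vv,uu=np.nonzero(l==k); ww=wt[vv,uu]
        cu=(uu*ww).sum()/ww.sum()+ui-w; cv_=(vv*ww).sum()/ww.sum()+vi-w
        print(n,uv,len(uu),(cu,cv_),ray_at_z(p,cu,cv_,.06))
```

```text
side [285.284 143.93 ] 8 (np.float64(285.74655117099775), np.float64(143.8188963747193)) [0.4974 0.3357 0.06  ]
side [300.4865 141.8601] 7 (np.float64(300.9888753693725), np.float64(141.1395793499044)) [0.5508 0.3457 0.06  ]
top [212.6032 210.3372] 24 (np.float64(212.4912739965096), np.float64(210.50756253635834)) [0.4953 0.3355 0.06  ]
top [211.3528 193.5262] 24 (np.float64(209.84529250457038), np.float64(193.6967550274223)) [0.5479 0.3456 0.06  ]
```

```bash
cat > go.py <<'E'
from h import *
from scipy.spatial.transform import Rotation as Rt
import sys
def go(x,y,z,yaw=None):
    o=robot.get_obs();M=Rt.from_quat(o["orientation"]).as_matrix()
    d=np.array([x,y,z])-o["position"]; s=M.T@d*100
    cy=np.degrees(np.arctan2(M[1,0],M[0,0]))
    t=0 if yaw is None else -np.radians((yaw-cy+180)%360-180)
    n=max(np.linalg.norm(d)/.0417,abs(np.degrees(t))/7.16)
    print("shift cm",s.round(2),"turn",round(t,3),"rows>=",round(n,1),"yaw",round(cy,2),"t",o["t"],"q",np.round(o["qpos"],3),"F",np.round(o["ft_force"],1),"tiltz",M[2].round(3))
if __name__=="__main__":
    a=[float(v) for v in sys.argv[1:]]; go(*a)
E
python3 go.py .4838 -.323 .2 -110.6
```

```text
shift cm [-17.85   3.13  40.09] turn 0.581 rows>= 10.5 yaw -77.29 t 1.9 q [-1.349  0.314 -0.047  1.21   0.     1.571] F [ 0.2 -0.5  1.2] tiltz [-0. -1.  0.]
```

```bash
python3 -m pendant '[[[-1,0.2,2],0.05],[[-3,0.5,7],0.12],[[-5,0.8,11],0.2],[[-7,1.2,15],0.26],[[-8.5,1.5,19],0.32],[[-10.2,1.8,23],0.38],[[-12,2.1,27],0.44],[[-13.7,2.4,31],0.5],[[-15.4,2.7,34.6],0.54],[[-16.8,2.95,37.8],0.57],[[-17.85,3.1,40.1],0.581],[[-17.85,3.1,40.1],0.581],[[-17.85,3.1,40.1],0.581]]' -1; python3 go.py .4838 -.323 .093 -110.6
```

```text
t: 2.98
position: [0.4854, -0.3212, 0.1999]
orientation: [-0.404, 0.581, -0.58, 0.404]
ft_force: [-0.3, -0.8, -0.3]
opening: 1.0
shift cm [ 0.23 10.69 -0.09] turn 0.005 rows>= 2.6 yaw -110.33 t 2.9833 q [-0.585  0.294 -0.146  1.132 -0.     2.912] F [-0.3 -0.8 -0.3] tiltz [-0. -1. -0.]
```

```bash
python3 -m pendant '[[[0,0,0],-0.08],[[0,0,0],-0.19],[[0,0,0],-0.31],[[0,0,0],-0.43],[[0,0,0],-0.55],[[0,0,0],-0.67],[[0,0,0],-0.79],[[0,0,0],-0.91],[[0,0,0],-1.03],[[0,0,0],-1.15],[[0,0,0],-1.27],[[0,0,0],-1.39],[[0,0,0],-1.51],[[0,0,0],-1.57]]' -1; python3 -m pendant '[[[0,0,0],-0.08],[[0,0,0],-0.19],[[0,0,0],-0.31],[[0,0,0],-0.43],[[0,0,0],-0.55],[[0,0,0],-0.67],[[0,0,0],-0.79],[[0,0,0],-0.91],[[0,0,0],-1.03],[[0,0,0],-1.15],[[0,0,0],-1.27],[[0,0,0],-1.39],[[0,0,0],-1.51],[[0,0,0],-1.57],[[0,0,0],-1.57],[[0,0,0],-1.57]]' -1;  python3 go.py .4838 -.323 .093 69.4
```

```text
t: 4.15
position: [0.4826, -0.3242, 0.2005]
orientation: [0.696, -0.125, 0.125, -0.696]
ft_force: [-0.3, 0.8, 1.2]
opening: 1.0
t: 5.48
position: [0.483, -0.3239, 0.2005]
orientation: [0.582, 0.401, -0.401, -0.582]
ft_force: [-0.1, -0.3, 0.7]
opening: 1.001
shift cm [ 0.11 10.75 -0.05] turn -0.005 rows>= 2.6 yaw 69.13 t 5.4833 q [-0.591  0.292 -0.147  1.132 -0.    -0.226] F [-0.1 -0.3  0.7] tiltz [-0. -1.  0.]
```

```bash
python3 -m pendant '[[[0,1.5,0],0],[[0,4,0],0],[[0.1,7,-0.05],0],[[0.1,9.5,-0.05],0],[[0.1,10.7,-0.05],0],[[0.1,10.7,-0.05],0],[[0.1,10.7,-0.05],0],[[0.1,10.7,-0.05],0]]' -1
python3 - <<'E'
from h import *
from go import go
go(.4838,-.323,.093,69.4)
for n in("side","top"):
    p=robot.get_image(n); cv2.imwrite(f"pics/{n}1.png",cv2.resize(p["pixels"][150:350,200:500,::-1] if n=="side" else p["pixels"][150:300,330:555,::-1],None,fx=2.6 if n=="side" else 3.5,fy=2.6 if n=="side" else 3.5))
E
```

```text
t: 6.15
position: [0.4852, -0.323, 0.0945]
orientation: [0.582, 0.402, -0.402, -0.581]
ft_force: [0.1, 0.7, -0.5]
opening: 1.0
shift cm [-0.06  0.15  0.13] turn -0.002 rows>= 0.0 yaw 69.26 t 6.15 q [-0.587  0.369 -0.294  0.906 -0.    -0.225] F [ 0.1  0.7 -0.5] tiltz [-0.    -1.    -0.002]
```

View pics/side1.png

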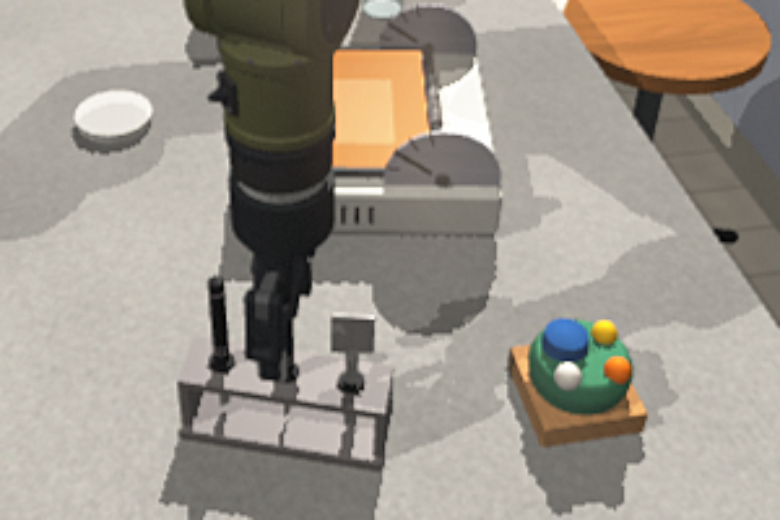

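View pics/top1.png

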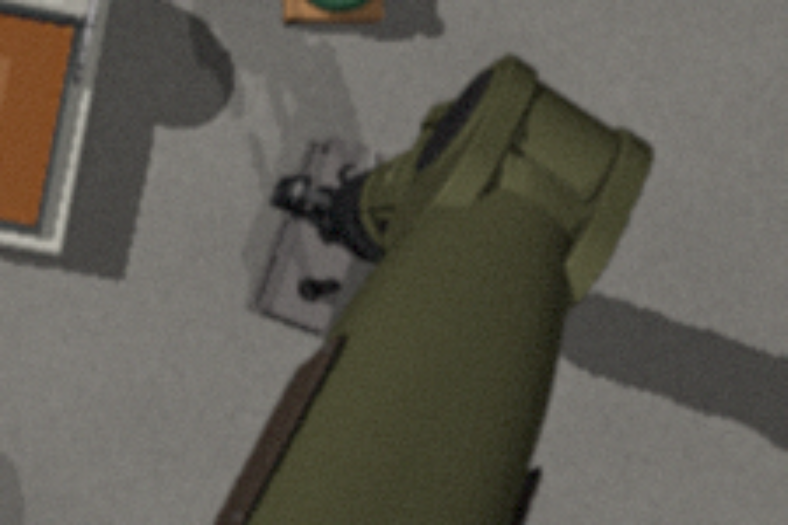

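The open fingers straddle the middle knife: the near finger is at crop (270,330), with knife 0 and the scoop clear on either side. I'm closing on it.

```bash
python3 -m pendant '[[[0,0,0],0],[[0,0,0],0],[[0,0,0],0],[[0,0,0],0],[[0,0,0],0],[[0,0,0],0],[[0,0,0],0],[[0,0,0],0]]' 1 50; python3 go.py .4838 -.323 .26 69.4
```

```text
t: 6.92
position: [0.4848, -0.3221, 0.0934]
orientation: [-0.582, -0.402, 0.402, 0.582]
ft_force: [-0.4, 1.1, 2.1]
opening: 0.136
shift cm [ -0.12 -16.66   0.06] turn -0.001 rows>= 4.0 yaw 69.33 t 6.9167 q [-0.587  0.37  -0.296  0.905  0.    -0.226] F [-0.4  1.1  2.1] tiltz [ 0. -1. -0.]
```

```bash
python3 -m pendant '[[[0,-0.6,0],0],[[0,-2,0],0],[[0,-4.5,0],0],[[0,-7.5,0],0],[[0,-10.5,0],0],[[0,-13.5,0],0],[[0,-15.5,0],0],[[0,-16.5,0],0],[[0,-16.5,0],0]]'; python3 go.py .5494 .3456 .26 100.7
```

```text
t: 7.67
position: [0.4859, -0.323, 0.261]
orientation: [0.583, 0.403, -0.402, -0.58]
ft_force: [1.0, -0.4, -0.7]
opening: 0.142
shift cm [ 6.480e+01 -5.000e-02  1.766e+01] turn -0.548 rows>= 16.1 yaw 69.33 t 7.6667 q [-0.587  0.269 -0.04   1.258 -0.    -0.226] F [ 1.  -0.4 -0.7] tiltz [-0.001 -1.    -0.004]
```

```bash
python3 -m pendant '[[[1,0,0.3],-0.01],[[3,0,0.8],-0.03],[[6,0,1.6],-0.05],[[9.7,0,2.6],-0.08],[[13.5,0,3.7],-0.11],[[17.3,0,4.7],-0.15],[[21.1,0,5.7],-0.18],[[24.9,0,6.8],-0.21],[[28.7,0,7.8],-0.24],[[32.5,0,8.9],-0.27],[[36.3,0,9.9],-0.31],[[40.1,0,10.9],-0.34],[[43.9,0,12],-0.37],[[47.7,0,13],-0.4],[[51.5,0,14],-0.44],[[55.3,0,15.1],-0.47],[[58.8,0,16],-0.5],[[61.6,0,16.8],-0.52],[[63.6,0,17.3],-0.54],[[64.8,0,17.6],-0.548]]'; python3 -m pendant '[[[0,0,0],0],[[0,0,0],0],[[0,0,0],0]]';python3 go.py .5494 .3456 .17 100.7
```

```text
t: 9.33
position: [0.5469, 0.3487, 0.2553]
orientation: [-0.449, -0.544, 0.547, 0.451]
ft_force: [-0.1, -0.2, -0.8]
opening: 0.137
t: 9.58
position: [0.5483, 0.3449, 0.2575]
orientation: [-0.451, -0.544, 0.545, 0.451]
ft_force: [-0.2, -0.3, -0.7]
opening: 0.139
shift cm [ 0.06  8.75 -0.13] turn -0.001 rows>= 2.1 yaw 100.67 t 9.5833 q [ 0.562  0.401  0.135  1.307 -0.     0.375] F [-0.2 -0.3 -0.7] tiltz [-0.001 -1.     0.002]
```

```bash
python3 -m pendant '[[[0,1,0],0],[[0.05,3,-0.05],0],[[0.05,6,-0.1],0],[[0.05,8,-0.1],0],[[0.05,8.7,-0.1],0],[[0.05,8.7,-0.1],0],[[0.05,8.7,-0.1],0]]'
cat > look.py <<'E'
from h import *
from go import go
import sys
tag=sys.argv[1]
go(.5494,.3456,.093,100.7)
for n in("side","top"):
    p=robot.get_image(n); np.savez(f"{n}_{tag}.npz",**p)
    c=p["pixels"][90:190,240:373,::-1] if n=="side" else p["pixels"][150:250,150:283,::-1]
    cv2.imwrite(f"pics/{n}_{tag}.png",cv2.resize(c,None,fx=6,fy=6,interpolation=cv2.INTER_CUBIC))
    for th in("gel_knife_a","knife_block_hole0"):
        for r in robot.tip_of(th,p): print(n,th,towld(p,r["point"]).round(4),round(r["confidence"],2))
E
python3 look.py a
```

```text
t: 10.17
position: [0.5499, 0.3462, 0.1717]
orientation: [-0.451, -0.544, 0.544, 0.451]
ft_force: [-0.5, 0.5, 0.3]
opening: 0.138
shift cm [-0.05  7.87  0.06] turn -0.001 rows>= 1.9 yaw 100.67 t 10.1667 q [ 0.562  0.434 -0.011  1.126 -0.     0.376] F [-0.5  0.5  0.3] tiltz [-0. -1. -0.]
side gel_knife_a [ 0.4347 -0.3035  0.0063] 0.69
side gel_knife_a [0.5504 0.348  0.0916] 0.55
side knife_block_hole0 [0.551  0.3458 0.0558] 0.89
side knife_block_hole0 [0.4995 0.3351 0.0592] 0.81
top gel_knife_a [ 0.4313 -0.3033  0.0085] 0.55
top gel_knife_a [0.5482 0.3487 0.0939] 0.55
top knife_block_hole0 [0.5491 0.3431 0.0597] 0.77
top knife_block_hole0 [0.4953 0.3378 0.0598] 0.63
top knife_block_hole0 [0.545  0.3464 0.0932] 0.54
```

View pics/side_a.png

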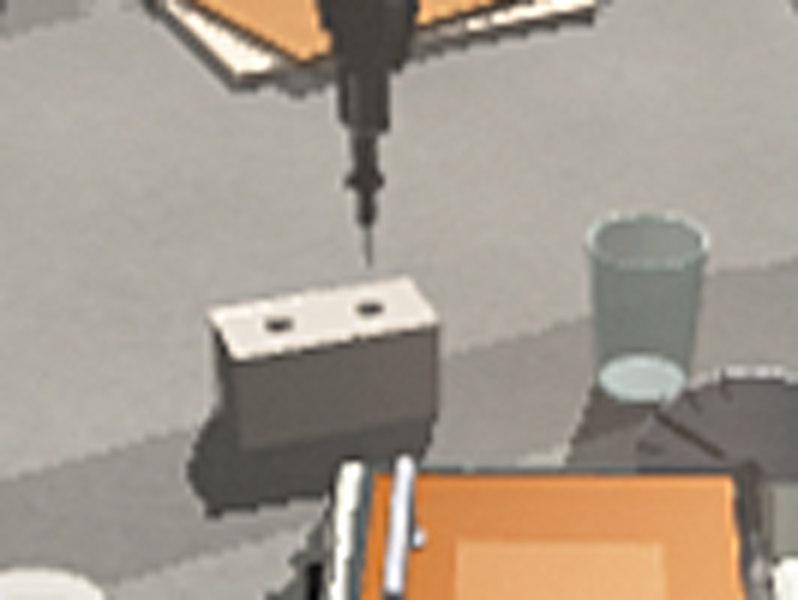

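View pics/top_a.png

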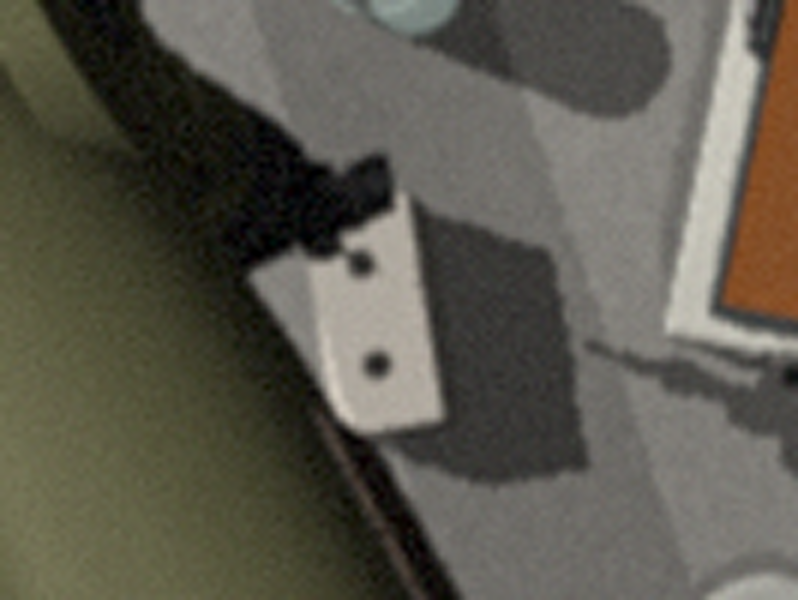

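The knife is held upright. In the side crop its tip is at (369,265), just above the far well at (371,309). I'll compare them numerically at tip height.

Run:
```python
from h import *
np.set_printoptions(precision=4,suppress=True)
p=dict(np.load("side_a.npz"))
# tip: refine dark column in rows near tip
for v in range(126,137):
    row=p["pixels"][v,294:310].mean(-1); print(v,row.astype(int))
print(proj(p,np.array([[.5494,.3456,.089],[.5494,.3456,.06],[.5508,.3457,.06]])))
for v in (128,131,133): print(ray_at_z(p,301.3,v,.09))
q=dict(np.load("top_a.npz"))
print(proj(q,np.array([[.5494,.3456,.089],[.5494,.3456,.06],[.5479,.3456,.06]])))
for v in range(186,197): print(v,q["pixels"][v,203:217].mean(-1).astype(int))
```

```text
126 [171 172 171 171 178 126  65  47 113 170 175 171 172 171 172 170]
127 [173 171 171 173 176 153  98  82 150 174 174 171 171 173 171 169]
128 [173 170 172 170 175 181 145 119 172 177 172 169 170 171 170 172]
129 [169 167 171 171 173 178 155 123 166 175 172 171 170 171 171 172]
130 [167 167 170 172 173 177 153 122 164 175 173 174 172 171 169 170]
131 [171 170 167 169 172 174 151 119 163 172 170 171 171 170 168 167]
132 [169 167 170 171 170 173 163 122 160 170 168 171 169 168 165 170]
133 [170 171 172 170 171 172 178 128 161 173 171 170 171 168 168 172]
134 [172 171 170 169 170 171 175 149 168 174 173 170 166 167 168 166]
135 [174 173 171 172 170 171 169 169 169 168 167 163 160 168 165 166]
136 [168 170 171 167 167 164 165 164 171 179 180 187 196 208 189 167]
[[300.308  133.6252]
 [300.5778 141.1866]
 [300.9791 141.1395]]
[0.5577 0.3846 0.09  ]
[0.5549 0.3622 0.09  ]
[0.5531 0.3476 0.09  ]
[[207.6056 192.0557]
 [209.8579 193.2264]
 [209.8413 193.7026]]
186 [  6  10  16   1  11   8  14  28  69 101 128 158 163 170]
187 [ 19  13   0  10  21  33  43  79 127 156 165 170 171 166]
188 [  3  11   4  39  75  91 107 128 159 170 165 165 170 168]
189 [ 24  15  21  65 120 146 161 162 169 170 169 168 169 167]
190 [ 23  28  27  60 128 163 163 162 162 168 169 165 168 167]
191 [ 11  17  25  51 101 137 126 123 140 166 169 165 165 167]
192 [ 40  43  68  98  99  80  67  66 102 142 168 165 166 167]
193 [106 107 131 155 134  77  42  44  61 121 162 169 167 167]
194 [162 165 164 171 147  88  50  34  55 109 151 167 170 169]
195 [173 168 167 170 157 110  78  69  90 133 150 164 169 165]
196 [166 171 165 168 164 147 128 128 140 164 161 166 162 167]
```

Tip and well agree to within about 0.2 px (under 1 mm). I'm lowering the knife in stages and watching the force.

```bash
python3 -m pendant '[[[0,0.8,0],0],[[0,1.8,0],0],[[0,2.8,0],0],[[0,3.6,0],0],[[0,4.2,0],0],[[0,4.2,0],0]]'; python3 -m pendant '[[[0,0.6,0],0],[[0,1.4,0],0],[[0,2.2,0],0],[[0,2.8,0],0],[[0,3.2,0],0],[[0,3.2,0],0]]';  python3 look.py b
```

```text
t: 10.97
position: [0.5485, 0.3461, 0.1269]
orientation: [-0.451, -0.543, 0.546, 0.451]
ft_force: [-1.0, 0.4, -0.5]
opening: 0.138
t: 11.47
position: [0.549, 0.3464, 0.0959]
orientation: [-0.451, -0.544, 0.545, 0.451]
ft_force: [0.2, -0.2, -0.1]
opening: 0.134
shift cm [-0.09  0.29 -0.03] turn 0.0 rows>= 0.1 yaw 100.73 t 11.4667 q [ 0.563  0.485 -0.113  0.975  0.     0.376] F [ 0.2 -0.2 -0.1] tiltz [-0.001 -1.     0.002]
side gel_knife_a [ 0.434  -0.3061  0.0122] 0.53
side gel_knife_a [0.5507 0.3428 0.011 ] 0.51
side knife_block_hole0 [0.5505 0.342  0.0554] 0.88
top gel_knife_a [ 0.4338 -0.3051  0.0063] 0.44
top knife_block_hole0 [0.4943 0.3349 0.0589] 0.98
top knife_block_hole0 [0.5501 0.345  0.0615] 0.93
```

View pics/side_b.png

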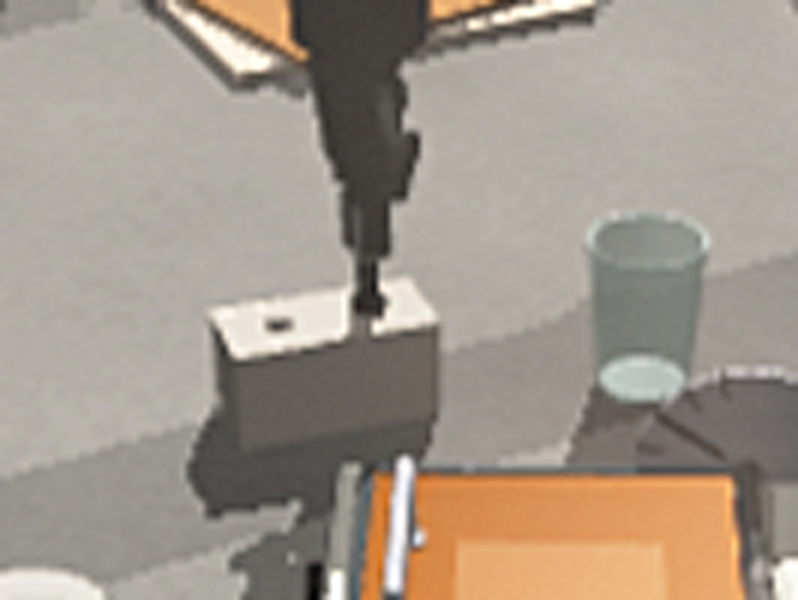

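The blade is in the well with the guard 2–3 mm above the block and no side force. Pressing it home.

```bash
python3 -m pendant '[[[0,0.2,0],0],[[0,0.35,0],0],[[0,0.45,0],0],[[0,0.45,0],0]]'
```

```text
t: 12.1
position: [0.5498, 0.347, 0.0934]
orientation: [0.451, 0.545, -0.544, -0.451]
ft_force: [-1.1, 0.5, 3.7]
opening: 0.136
```

```bash
python3 -m pendant '[[[0,0,0],0],[[0,0,0],0],[[0,0,0],0],[[0,0,0],0],[[0,0,0],0],[[0,0,0],0]]' -1; python3 -m pendant '[[[0,-1,0],0],[[0,-3,0],0],[[0,-6,0],0],[[0,-9,0],0],[[0,-11,0],0],[[0,-11.7,0],0],[[0,-11.7,0],0]]';  python3 look.py c; python3 go.py .433 -.304 .21 69.4
```

```text
t: 12.6
position: [0.5497, 0.3468, 0.0927]
orientation: [-0.451, -0.544, 0.545, 0.451]
ft_force: [0.4, 0.2, -0.2]
opening: 0.966
t: 13.18
position: [0.551, 0.3477, 0.2127]
orientation: [0.452, 0.546, -0.543, -0.451]
ft_force: [-0.8, 1.2, 0.1]
opening: 1.003
shift cm [-0.2  11.97  0.24] turn 0.0 rows>= 2.9 yaw 100.73 t 13.1833 q [0.563 0.415 0.055 1.206 0.    0.376] F [-0.8  1.2  0.1] tiltz [ 0.002 -1.    -0.004]
side gel_knife_a [ 0.4358 -0.3081  0.0117] 0.57
side knife_block_hole0 [0.552  0.3426 0.0589] 0.79
side knife_block_hole0 [0.4996 0.3385 0.0589] 0.66
top gel_knife_a [0.5203 0.341  0.0017] 0.59
top gel_knife_a [ 0.4312 -0.3075  0.0081] 0.46
top gel_knife_a [0.5438 0.3491 0.013 ] 0.38
top knife_block_hole0 [0.496  0.3367 0.0626] 0.87
top knife_block_hole0 [0.549  0.3399 0.064 ] 0.82
shift cm [-61.74  -0.07  23.49] turn 0.547 rows>= 15.8 yaw 100.73 t 13.4833 q [0.563 0.419 0.049 1.205 0.    0.376] F [ 0.1 -0.2 -0. ] tiltz [-0.001 -1.     0.003]
```

View pics/side_c.png

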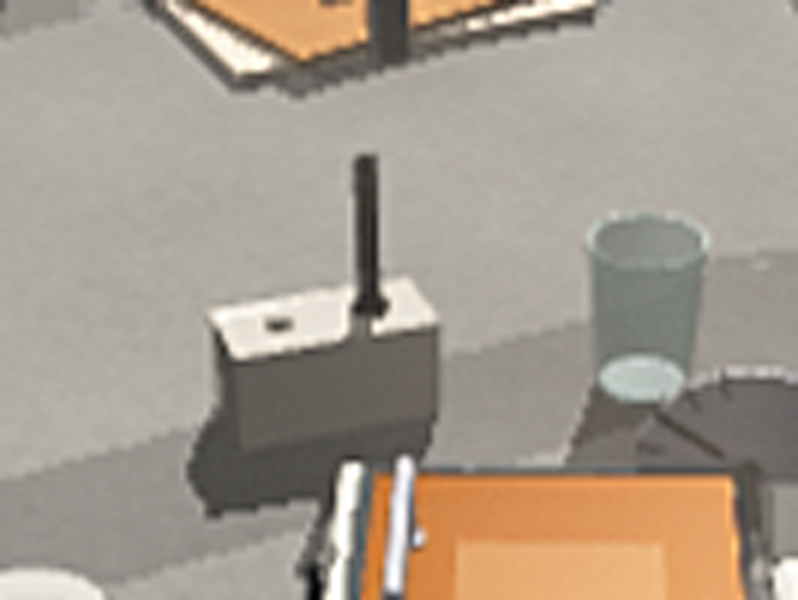

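The first knife stands in the far well with its guard on the block, at crop (370,305). Going back for the second.

```bash
python3 -m pendant '[[[-1,0,0.4],0.01],[[-3,0,1.1],0.03],[[-6,0,2.3],0.05],[[-9.5,0,3.6],0.08],[[-13,0,4.9],0.12],[[-16.5,0,6.3],0.15],[[-20,0,7.6],0.18],[[-23.5,0,8.9],0.21],[[-27,0,10.3],0.24],[[-30.5,0,11.6],0.27],[[-34,0,12.9],0.3],[[-37.5,0,14.3],0.33],[[-41,0,15.6],0.36],[[-44.5,0,16.9],0.39],[[-48,0,18.3],0.43],[[-51.5,0,19.6],0.46],[[-55,0,20.9],0.49],[[-58.2,0,22.1],0.52],[[-60.6,0,23.1],0.54],[[-61.7,0,23.5],0.547]]'; python3 -m pendant '[[[0,0,0],0],[[0,0,0],0]]';python3 go.py .433 -.304 .093 69.4
```

```text
t: 15.15
position: [0.4318, -0.3061, 0.2093]
orientation: [0.582, 0.401, -0.402, -0.582]
ft_force: [0.3, 0.8, -0.3]
opening: 0.997
t: 15.32
position: [0.4329, -0.3028, 0.2093]
orientation: [-0.581, -0.402, 0.402, 0.582]
ft_force: [-0.7, 0.5, -0.3]
opening: 0.999
shift cm [-0.12 11.63 -0.06] turn -0.001 rows>= 2.8 yaw 69.32 t 15.3167 q [-6.110e-01  1.910e-01 -2.570e-01  1.124e+00  1.000e-03 -2.500e-01] F [-0.7  0.5 -0.3] tiltz [ 0.001 -1.     0.001]
```

```bash
python3 -m pendant '[[[0,1.5,0],0],[[0,4.5,0],0],[[-0.05,8,-0.05],0],[[-0.05,10.6,-0.05],0],[[-0.05,11.6,-0.05],0],[[-0.05,11.6,-0.05],0],[[-0.05,11.6,-0.05],0]]' -1; python3 go.py .433 -.304 .093 69.4;  python3 -m pendant '[[[0,0,0],0],[[0,0,0],0],[[0,0,0],0],[[0,0,0],0],[[0,0,0],0],[[0,0,0],0],[[0,0,0],0],[[0,0,0],0]]' 1 50; python3 go.py .433 -.304 .26 69.4
```

```text
t: 15.9
position: [0.4342, -0.3028, 0.0943]
orientation: [-0.581, -0.403, 0.403, 0.581]
ft_force: [1.3, 0.0, 0.4]
opening: 1.002
shift cm [-0.15  0.13  0.07] turn 0.001 rows>= 0.1 yaw 69.46 t 15.9 q [-0.609  0.28  -0.422  0.869  0.    -0.251] F [1.3 0.  0.4] tiltz [ 0. -1.  0.]
t: 16.57
position: [0.4341, -0.3039, 0.0942]
orientation: [0.582, 0.402, -0.402, -0.581]
ft_force: [-0.1, 0.1, 3.6]
opening: 0.134
shift cm [ -0.05 -16.58   0.09] turn -0.0 rows>= 4.0 yaw 69.38 t 16.5667 q [-0.611  0.28  -0.422  0.868 -0.    -0.251] F [-0.1  0.1  3.6] tiltz [-0.    -1.    -0.001]
```

```bash
python3 -m pendant '[[[0,-0.6,0],0],[[0,-2,0],0],[[0,-4.5,0],0],[[0,-7.5,0],0],[[0,-10.5,0],0],[[0,-13.5,0],0],[[0,-15.5,0],0],[[0,-16.5,0],0],[[0,-16.5,0],0]]'; python3 go.py .4963 .3356 .26 100.7
```

```text
t: 17.32
position: [0.435, -0.3045, 0.2612]
orientation: [0.583, 0.403, -0.402, -0.58]
ft_force: [-0.1, -0.4, -0.4]
opening: 0.137
shift cm [ 6.207e+01 -1.000e-02  1.680e+01] turn -0.547 rows>= 15.4 yaw 69.38 t 17.3167 q [-0.611  0.169 -0.164  1.233  0.    -0.251] F [-0.1 -0.4 -0.4] tiltz [-0.001 -1.    -0.004]
```

```bash
python3 -m pendant '[[[1,0,0.3],-0.01],[[3,0,0.8],-0.03],[[6,0,1.6],-0.05],[[9.5,0,2.6],-0.08],[[13,0,3.5],-0.11],[[16.5,0,4.5],-0.15],[[20.1,0,5.4],-0.18],[[23.7,0,6.4],-0.21],[[27.3,0,7.4],-0.24],[[30.9,0,8.4],-0.27],[[34.5,0,9.3],-0.3],[[38.1,0,10.3],-0.34],[[41.7,0,11.3],-0.37],[[45.3,0,12.3],-0.4],[[48.9,0,13.2],-0.43],[[52.5,0,14.2],-0.46],[[55.9,0,15.1],-0.49],[[58.9,0,15.9],-0.52],[[61,0,16.5],-0.54],[[62,0,16.8],-0.547]]'; python3 -m pendant '[[[0,0,0],0],[[0,0,0],0],[[0,0,0],0]]';python3 go.py .4963 .3356 .17 100.7
```

```text
t: 18.98
position: [0.4931, 0.3383, 0.2558]
orientation: [-0.449, -0.544, 0.547, 0.451]
ft_force: [-0.1, -0.8, -0.7]
opening: 0.134
t: 19.23
position: [0.4943, 0.3344, 0.258]
orientation: [-0.451, -0.544, 0.545, 0.451]
ft_force: [0.3, 0.6, -0.8]
opening: 0.138
shift cm [ 0.09  8.8  -0.23] turn -0.0 rows>= 2.1 yaw 100.67 t 19.2333 q [ 0.595  0.301 -0.004  1.268 -0.     0.409] F [ 0.3  0.6 -0.8] tiltz [-0.001 -1.     0.002]
```

```bash
python3 -m pendant '[[[0,1,0],0],[[0.05,3,-0.1],0],[[0.05,6,-0.15],0],[[0.05,8,-0.15],0],[[0.05,8.7,-0.15],0],[[0.05,8.7,-0.15],0],[[0.05,8.7,-0.15],0]]'; python3 go.py .4963 .3356 .093 100.7; python3 look.py d
python3 - <<'E'
from h import *
p=dict(np.load("side_d.npz"))
print(proj(p,np.array([[.4963,.3356,.089],[.4963,.3356,.06],[.4974,.3357,.06]])))
for v in range(126,138):
    r=p["pixels"][v,278:294].mean(-1); w=np.clip(np.median(r)-r-12,0,None); print(v,r.astype(int),round((w*np.arange(278,294)).sum()/max(w.sum(),1),2))
E
```

```text
t: 19.82
position: [0.4965, 0.3359, 0.1722]
orientation: [-0.451, -0.544, 0.544, 0.451]
ft_force: [-0.2, -0.7, -0.1]
opening: 0.138
shift cm [-0.02  7.92  0.03] turn -0.001 rows>= 1.9 yaw 100.67 t 19.8167 q [ 0.595  0.341 -0.146  1.084 -0.     0.409] F [-0.2 -0.7 -0.1] tiltz [-0. -1. -0.]
shift cm [-0.02  7.92 -5.38] turn -0.001 rows>= 2.3 yaw 100.67 t 19.8167 q [ 0.595  0.341 -0.146  1.084 -0.     0.409] F [-0.2 -0.7 -0.1] tiltz [-0. -1. -0.]
side gel_knife_a [0.4966 0.3333 0.0896] 0.64
side knife_block_hole0 [0.5508 0.3434 0.0567] 0.93
side knife_block_hole0 [0.4988 0.335  0.06  ] 0.87
top gel_knife_a [0.5453 0.3483 0.0141] 0.39
top knife_block_hole0 [0.4945 0.3365 0.0626] 0.71
top knife_block_hole0 [0.5468 0.3431 0.0613] 0.63
[[284.96494835 136.25170818]
 [285.41975978 143.8613267 ]
 [285.73999106 143.82048546]]
126 [168 171 171 170 176 139  68  42  60 165 175 171 171 170 172 171] 284.9
127 [168 169 168 170 176 154  76  40  60 164 176 174 172 170 172 173] 285.03
128 [169 170 169 170 176 151  73  34  57 163 174 171 169 170 171 172] 285.01
129 [172 169 169 169 174 165  80  30  71 165 174 172 172 170 171 170] 285.03
130 [172 170 171 170 175 182 116  55 114 171 175 172 169 170 170 168] 285.01
131 [170 170 171 171 172 181 140  79 124 170 174 169 168 169 169 170] 285.12
132 [172 170 169 169 171 179 135  74 104 165 173 168 169 171 169 171] 285.19
133 [169 169 169 168 169 174 144  77 105 166 173 173 170 173 172 171] 285.27
134 [172 172 170 169 171 173 157  85 103 166 175 171 171 170 171 171] 285.41
135 [171 172 172 172 174 176 156  81 100 164 171 170 171 170 171 170] 285.4
136 [170 172 170 171 175 178 153  97 133 168 172 171 172 171 171 168] 285.22
137 [172 171 171 172 174 175 161 146 168 173 169 168 167 169 163 165] 285.0
```

View pics/side_d.png

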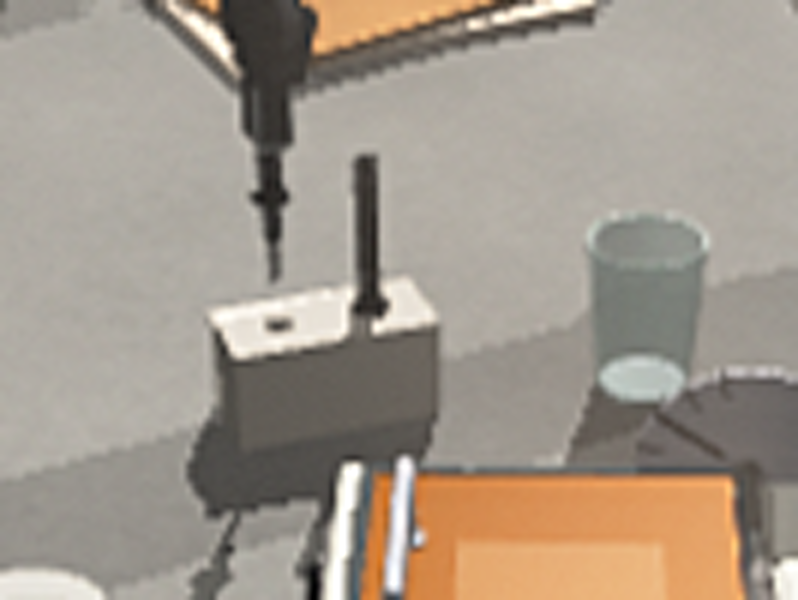

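View pics/top_d.png

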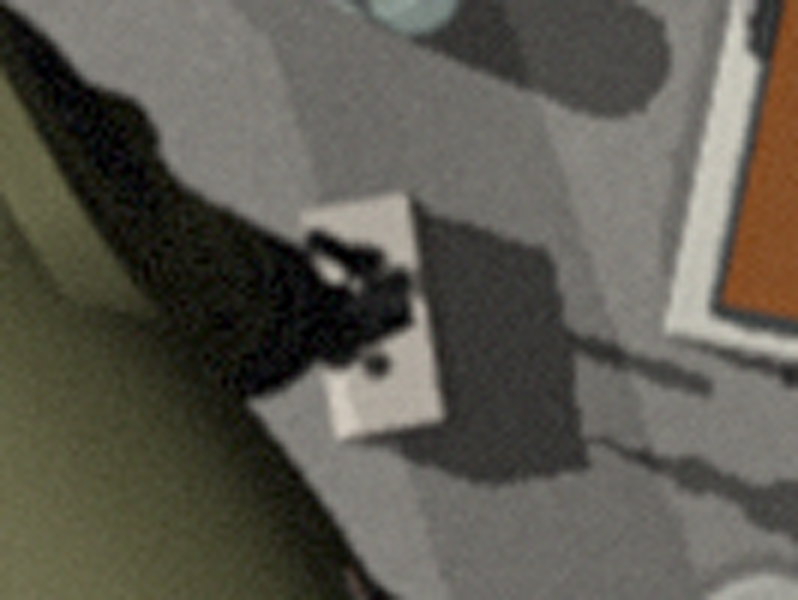

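Tip and near well agree: u is 285.3 measured against 285.3 expected. Inserting the same way.

```bash
python3 -m pendant '[[[0,0.8,0],0],[[0,1.8,0],0],[[0,2.8,0],0],[[0,3.6,0],0],[[0,4.2,0],0],[[0,4.2,0],0]]'; python3 -m pendant '[[[0,0.6,0],0],[[0,1.4,0],0],[[0,2.2,0],0],[[0,2.8,0],0],[[0,3.2,0],0],[[0,3.2,0],0]]'; python3 -m pendant '[[[0,0.2,0],0],[[0,0.35,0],0],[[0,0.45,0],0],[[0,0.45,0],0]]'; python3 look.py e
```

```text
t: 20.62
position: [0.4952, 0.3357, 0.1275]
orientation: [-0.451, -0.543, 0.546, 0.451]
ft_force: [-0.5, -0.4, -1.3]
opening: 0.139
t: 21.12
position: [0.4957, 0.336, 0.0965]
orientation: [-0.451, -0.544, 0.545, 0.451]
ft_force: [0.2, -0.9, -0.4]
opening: 0.139
t: 21.45
position: [0.4967, 0.3367, 0.0942]
orientation: [0.451, 0.545, -0.544, -0.451]
ft_force: [-0.8, -0.7, 3.9]
opening: 0.141
shift cm [-0.11  0.12 -5.34] turn 0.0 rows>= 1.3 yaw 100.72 t 21.45 q [ 0.596  0.399 -0.25   0.92  -0.     0.409] F [-0.8 -0.7  3.9] tiltz [ 0.    -1.    -0.001]
side gel_knife_a [0.4989 0.3327 0.0119] 0.58
side knife_block_hole0 [0.5501 0.3432 0.0578] 0.6
top gel_knife_a [ 0.7086  0.338  -0.0009] 0.69
top gel_knife_a [0.5425 0.3469 0.0137] 0.51
top knife_block_hole0 [0.5504 0.3415 0.062 ] 0.88
top knife_block_hole0 [0.497  0.3381 0.0612] 0.68
```

View pics/side_e.png

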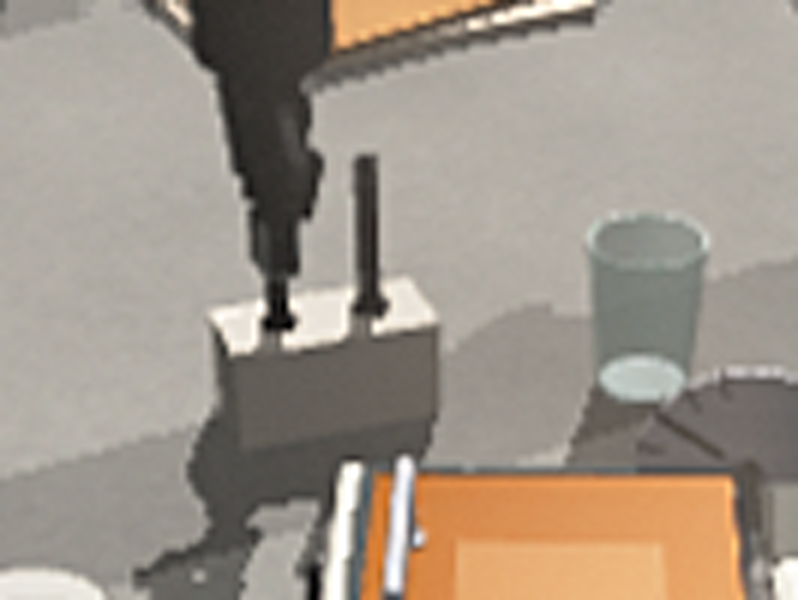

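```bash
python3 -m pendant '[[[0,0,0],0],[[0,0,0],0],[[0,0,0],0],[[0,0,0],0],[[0,0,0],0],[[0,0,0],0]]' -1; python3 -m pendant '[[[0,-1,0],0],[[0,-3,0],0],[[0,-6,0],0],[[0,-9,0],0],[[0,-11,0],0],[[0,-11.7,0],0],[[0,-11.7,0],0]]';  python3 go.py .5272 .0433 .21 169.3
```

```text
t: 22.25
position: [0.4963, 0.3365, 0.0932]
orientation: [-0.451, -0.544, 0.545, 0.451]
ft_force: [0.2, -0.5, -0.0]
opening: 0.968
t: 22.83
position: [0.4976, 0.3374, 0.2131]
orientation: [0.452, 0.546, -0.543, -0.451]
ft_force: [0.3, -0.0, -0.1]
opening: 0.998
shift cm [-29.45   0.24   2.57] turn -1.197 rows>= 9.6 yaw 100.73 t 22.8333 q [ 0.596  0.319 -0.081  1.166  0.     0.409] F [ 0.3 -0.  -0.1] tiltz [ 0.002 -1.    -0.004]
```

```bash
python3 -m pendant '[[[-0.8,0,0.1],-0.03],[[-2.4,0,0.2],-0.1],[[-5,0,0.4],-0.2],[[-8,0,0.7],-0.31],[[-11,0,1],-0.43],[[-14,0,1.2],-0.55],[[-17,0,1.5],-0.67],[[-20,0,1.8],-0.79],[[-23,0,2],-0.91],[[-25.8,0,2.3],-1.03],[[-28,0,2.4],-1.13],[[-29.4,0,2.5],-1.197],[[-29.4,0,2.5],-1.197],[[-29.4,0,2.5],-1.197]]'
cat > look2.py <<'E'
from h import *
from go import go
import sys
tag=sys.argv[1]
np.set_printoptions(precision=4,suppress=True)
go(.5272,.0433,.089,169.3)
for n in("side","top"):
    p=robot.get_image(n); np.savez(f"{n}_{tag}.npz",**p)
    c=p["pixels"][110:260,220:420,::-1] if n=="side" else p["pixels"][110:260,180:380,::-1]
    cv2.imwrite(f"pics/{n}_{tag}.png",cv2.resize(c,None,fx=4,fy=4,interpolation=cv2.INTER_CUBIC))
    for th in("screen_handle","screen_hinge"):
        for r in robot.tip_of(th,p): print(n,th,towld(p,r["point"]).round(4),round(r["confidence"],2))
E
python3 look2.py f
```

```text
t: 24.0
position: [0.5256, 0.0425, 0.2089]
orientation: [0.066, 0.704, -0.704, -0.068]
ft_force: [0.2, 0.7, -0.1]
opening: 0.999
shift cm [-0.17 11.99 -0.11] turn -0.003 rows>= 2.9 yaw 169.13 t 24.0 q [ 0.08   0.19  -0.259  1.124  0.    -1.301] F [ 0.2  0.7 -0.1] tiltz [ 0.002 -1.     0.   ]
side screen_handle [0.527  0.0441 0.1088] 0.92
side screen_handle [ 0.3459  0.1343 -0.0017] 0.61
side screen_hinge [0.7001 0.0146 0.063 ] 0.69
side screen_hinge [ 0.6107  0.0325 -0.0032] 0.67
side screen_hinge [0.5256 0.3376 0.001 ] 0.61
top screen_handle [0.4967 0.3362 0.0081] 0.65
top screen_hinge [0.6911 0.0148 0.0618] 0.75
top screen_hinge [0.4971 0.3352 0.0076] 0.37
```

View pics/side_f.png

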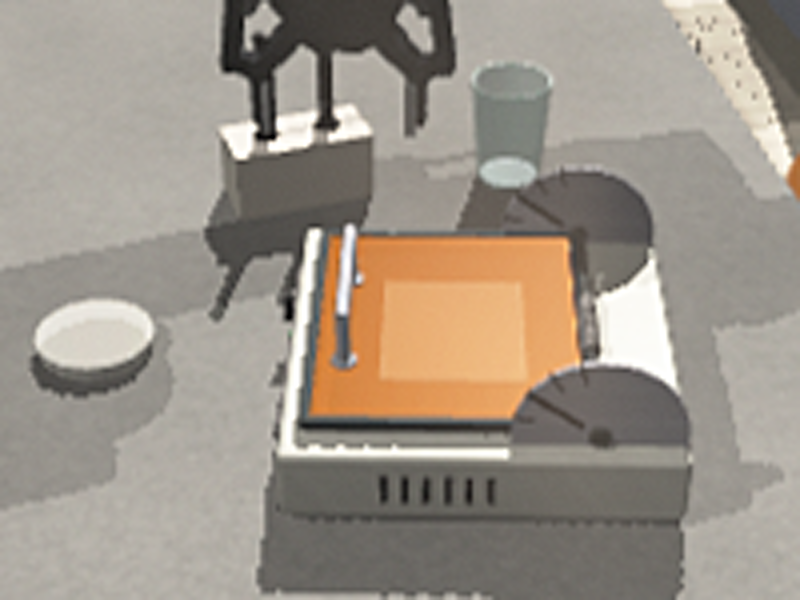

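Both knives stand in the block with their guards down. The open gripper is aligned above the handle at crop (347,290). Descending.

```bash
python3 -m pendant '[[[0,1.5,0],0],[[-0.05,4.5,-0.05],0],[[-0.05,8,-0.05],0],[[-0.05,10.8,-0.05],0],[[-0.05,11.9,-0.05],0],[[-0.05,11.9,-0.05],0],[[-0.05,11.9,-0.05],0]]' -1; python3 look2.py g
```

```text
t: 24.88
position: [0.5272, 0.0437, 0.0917]
orientation: [-0.066, -0.704, 0.704, 0.066]
ft_force: [0.1, -0.6, 0.5]
opening: 1.002
shift cm [-0.01  0.27  0.04] turn 0.001 rows>= 0.1 yaw 169.33 t 24.8833 q [ 0.083  0.282 -0.426  0.863  0.    -1.302] F [ 0.1 -0.6  0.5] tiltz [ 0. -1.  0.]
side screen_handle [0.5277 0.0428 0.1084] 0.78
side screen_hinge [0.7004 0.0134 0.0629] 0.61
top screen_hinge [0.6921 0.0124 0.0618] 0.9
```

View pics/side_g.png

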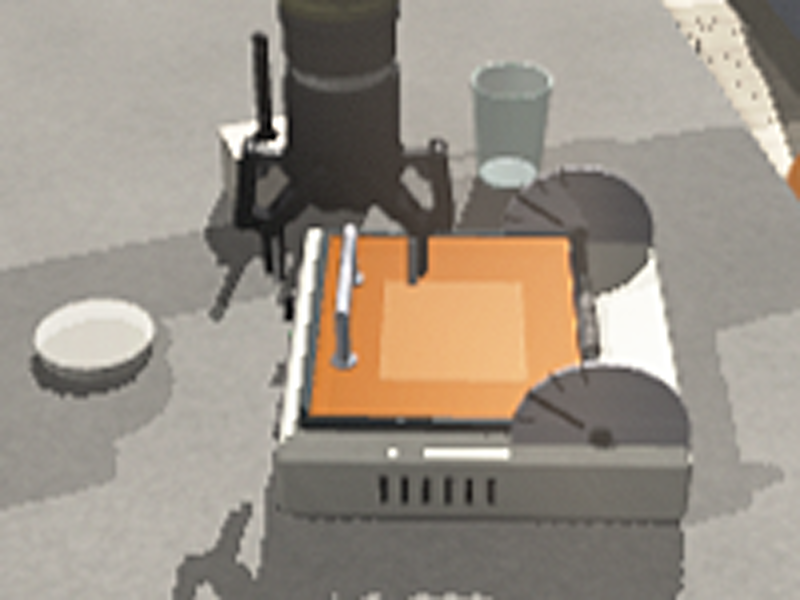

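The fingers straddle the bar: tips at crop (270,265) and (415,280), bar at (345,285) in the middle. Closing.

```bash
python3 -m pendant '[[[0,0.2,0],0],[[0,0.2,0],0],[[0,0.2,0],0],[[0,0.2,0],0],[[0,0.2,0],0],[[0,0.2,0],0],[[0,0.2,0],0],[[0,0.2,0],0],[[0,0.2,0],0]]' 1 60; python3 look2.py h
```

```text
t: 25.93
position: [0.5267, 0.0435, 0.0893]
orientation: [0.066, 0.704, -0.704, -0.066]
ft_force: [-1.7, 0.6, 1.4]
opening: 0.094
shift cm [-0.05  0.03  0.01] turn 0.0 rows>= 0.0 yaw 169.31 t 25.9333 q [ 0.082  0.284 -0.43   0.858  0.    -1.302] F [-1.7  0.6  1.4] tiltz [ 0.001 -1.    -0.   ]
side screen_handle [0.5265 0.0423 0.1066] 0.79
side screen_hinge [ 0.4862 -0.319   0.0015] 0.18
top screen_handle [0.5477 0.3423 0.06  ] 0.22
top screen_hinge [0.6937 0.0123 0.0643] 0.96
```

View pics/side_h.png

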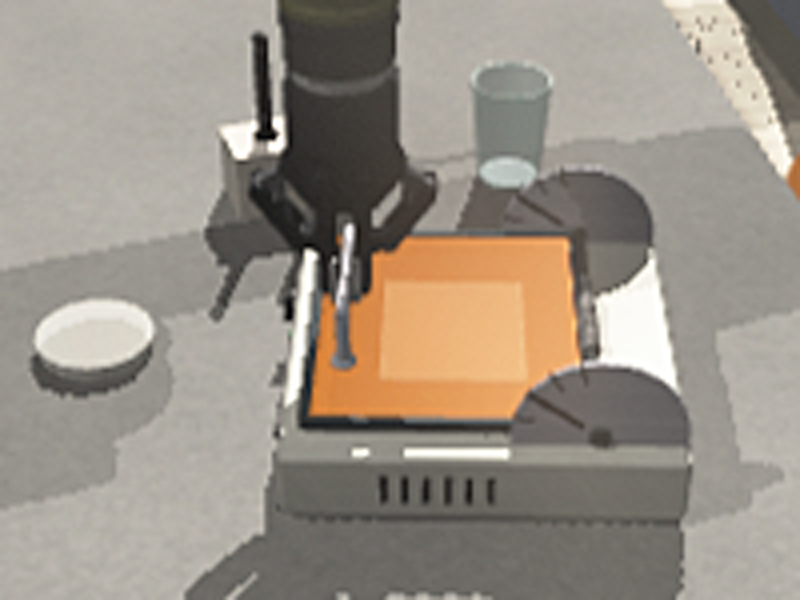

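```bash
python3 -m pendant '[[[-0.1,-0.35,0],0],[[-0.2,-0.74,0],0],[[-0.3,-1.1,0],0],[[-0.43,-1.47,0],0],[[-0.56,-1.83,0],0],[[-0.69,-2.18,0],0],[[-0.84,-2.54,0],0],[[-0.99,-2.89,0],0],[[-0.99,-2.89,0],0],[[-0.99,-2.89,0],0]]'; python3 look2.py i
```

```text
t: 27.07
position: [0.5362, 0.0416, 0.1185]
orientation: [0.065, 0.704, -0.704, -0.066]
ft_force: [-5.9, 2.0, -2.8]
opening: 0.094
shift cm [ 0.91  2.95 -0.  ] turn 0.0 rows>= 0.7 yaw 169.31 t 27.0667 q [ 0.077  0.272 -0.371  0.929  0.    -1.307] F [-5.9  2.  -2.8] tiltz [ 0.001 -1.     0.   ]
side screen_handle [0.5383 0.0421 0.1376] 0.85
side screen_hinge [0.6995 0.0114 0.0657] 0.67
top screen_hinge [0.6966 0.0126 0.061 ] 0.81
```

View pics/side_i.png

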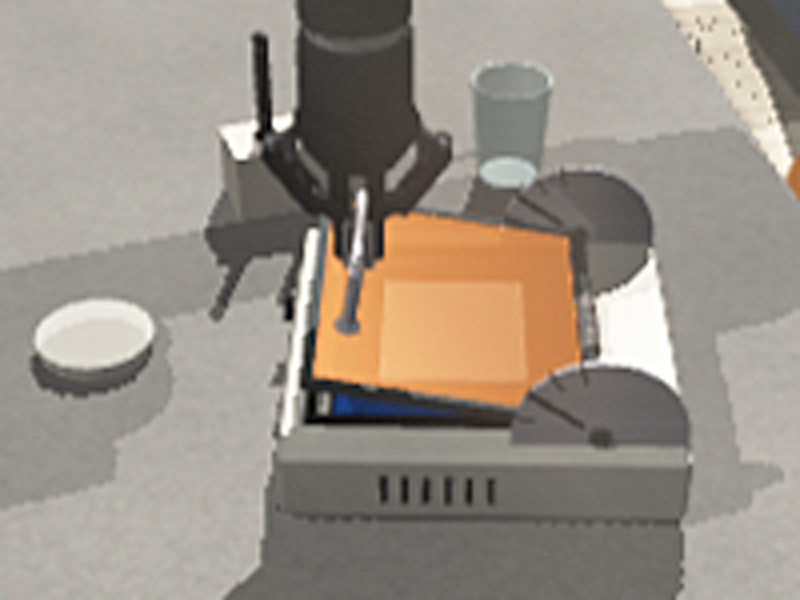

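The screen follows at about 10° open, with the bar held. Continuing along the arc to 35°.

```bash
python3 -m pendant '[[[-0.15,-0.35,0],0],[[-0.32,-0.69,0],0],[[-0.68,-1.37,0],0],[[-1.06,-2.03,0],0],[[-1.47,-2.67,0],0],[[-1.91,-3.29,0],0],[[-2.38,-3.9,0],0],[[-2.87,-4.49,0],0],[[-3.39,-5.05,0],0],[[-3.93,-5.59,0],0],[[-4.2,-5.85,0],0],[[-4.49,-6.1,0],0],[[-4.49,-6.1,0],0],[[-4.49,-6.1,0],0],[[-4.49,-6.1,0],0]]'; python3 look2.py j
```

```text
t: 28.62
position: [0.5789, 0.0336, 0.1804]
orientation: [0.065, 0.704, -0.704, -0.067]
ft_force: [-13.1, 2.9, 5.4]
opening: 0.09
shift cm [5.22 9.15 0.01] turn 0.0 rows>= 2.5 yaw 169.33 t 28.6167 q [ 0.057  0.303 -0.179  1.092  0.001 -1.327] F [-13.1   2.9   5.4] tiltz [ 0.004 -1.    -0.   ]
side screen_handle [0.5773 0.0338 0.1968] 0.79
side screen_hinge [0.6981 0.0124 0.0637] 0.85
top screen_handle [ 0.7124  0.3377 -0.0019] 0.61
```

View pics/side_j.png

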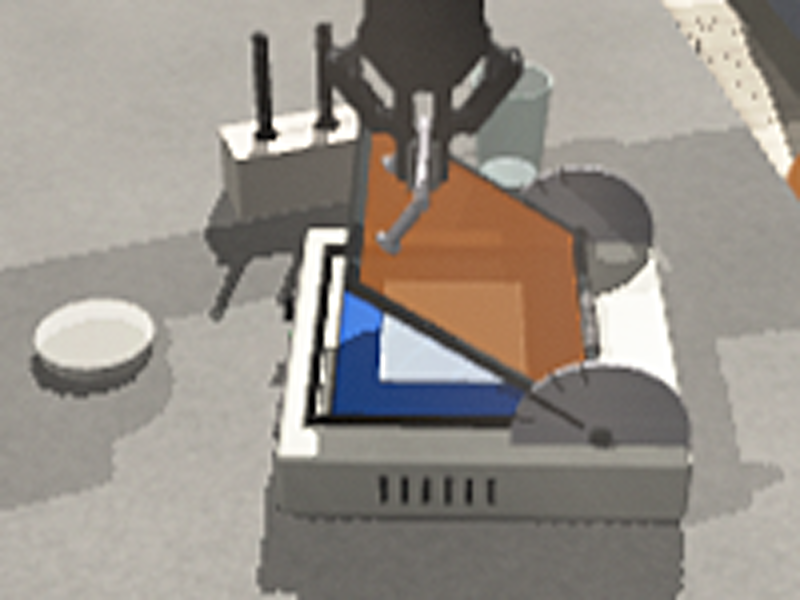

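The rail now appears to line up with the long mark, near crop (560,405). I'll measure the angle with a plane fit of the sheet and with the rail and mark pixels.

```bash
cat > ang.py <<'E'
from h import *
import sys
np.set_printoptions(precision=4,suppress=True)
yaw=np.radians(-10.7); vx=np.array([np.cos(yaw),np.sin(yaw),0]); vy=np.array([-np.sin(yaw),np.cos(yaw),0]); H=np.array([.6943,.0119,.066])
def an(f,tag,n):
    p=dict(np.load(f)); V,U=np.mgrid[0:400,0:640]; W=depro(p,U,V,p["z_map"])
    d=W-H; a=d@vx; b=d@vy; z=d[...,2]
    px=p["pixels"].astype(int); amber=(px[...,0]>px[...,2]*1.8)&(px[...,0]>px[...,1]*1.25)&(p["z_map"]>0)
    m=amber&(a>-.21)&(a<-.01)&(abs(b)<.115)&(z>-.02)&(z<.2)
    A=np.c_[a[m],b[m],np.ones(m.sum())]; zz=z[m]
    for _ in range(6):
        c,*_=np.linalg.lstsq(A,zz,rcond=None); r=zz-A@c; k=abs(r)<max(.003,2*np.median(abs(r))); A,zz=A[k],zz[k]
    print(tag,n,m.sum(),len(zz),"angle",np.degrees(np.arctan(-c[0])).round(2),"y-slope deg",np.degrees(np.arctan(c[1])).round(2),"z at hinge mm",(c[2]*1000).round(1),"rms",np.std(zz-A@c).round(4))
for tag in sys.argv[1:]:
    for n in("side","top"): an(f"{n}{tag}.npz",tag,n)
E
python3 ang.py 0 _i _j
python3 - <<'E'
import numpy as np,cv2
p=np.load("side_j.npz")["pixels"]
cv2.imwrite("pics/cheek_j.png",cv2.resize(p[170:235,300:400,::-1],None,fx=8,fy=8,interpolation=cv2.INTER_CUBIC))
p=np.load("side0.npz")["pixels"]
cv2.imwrite("pics/cheek_0.png",cv2.resize(p[170:235,300:400,::-1],None,fx=8,fy=8,interpolation=cv2.INTER_CUBIC))
E
```

```text
0 side 2523 2449 angle -0.12 y-slope deg -0.07 z at hinge mm 2.2 rms 0.0012
0 top 3878 2646 angle -0.05 y-slope deg -0.05 z at hinge mm 2.0 rms 0.0016
_i side 2394 2292 angle 9.89 y-slope deg -0.01 z at hinge mm 2.1 rms 0.0012
_i top 1099 772 angle 9.72 y-slope deg 0.14 z at hinge mm 1.8 rms 0.0016
_j side 1889 1833 angle 34.21 y-slope deg -0.04 z at hinge mm 3.1 rms 0.0011
_j top 761 586 angle 34.14 y-slope deg 0.13 z at hinge mm 1.5 rms 0.0015
```

View pics/cheek_j.png

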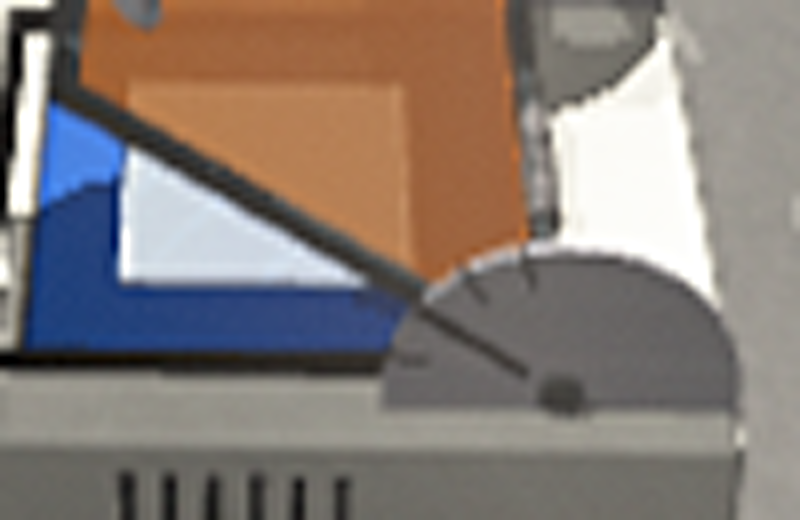

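View pics/cheek_0.png

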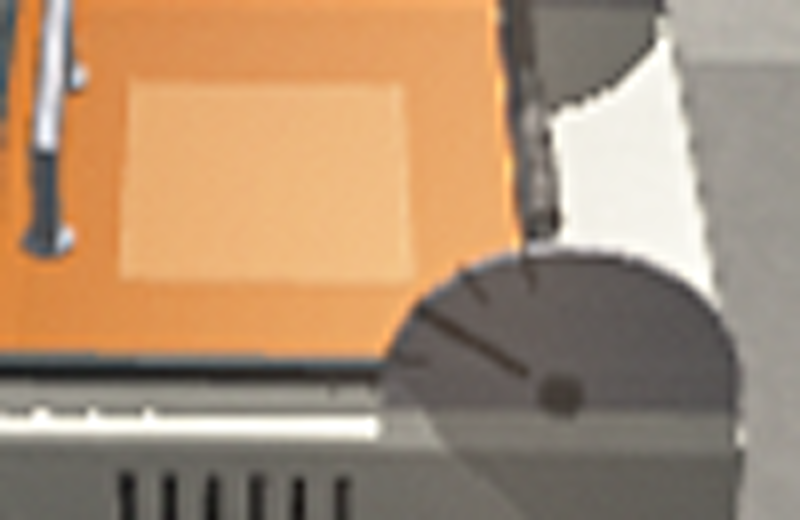

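Both cameras' plane fits give 34.2° (shut reads 0 and the earlier step read 10°), so it needs about 0.8° more. There is also some inward radial stress, so I'm making a small correction up and rearward.

```bash
python3 -m pendant '[[[-0.06,-0.12,0],0],[[-0.12,-0.24,0],0],[[-0.12,-0.24,0],0],[[-0.12,-0.24,0],0],[[-0.12,-0.24,0],0],[[-0.12,-0.24,0],0]]'; python3 look2.py k; python3 ang.py _k
```

```text
t: 29.42
position: [0.5809, 0.0332, 0.1823]
orientation: [0.065, 0.704, -0.704, -0.067]
ft_force: [-8.4, 2.2, -0.3]
opening: 0.09
shift cm [5.45 9.34 0.  ] turn 0.0 rows>= 2.6 yaw 169.32 t 29.4167 q [ 0.057  0.305 -0.172  1.096  0.001 -1.328] F [-8.4  2.2 -0.3] tiltz [ 0.002 -1.    -0.   ]
side screen_handle [0.5826 0.0354 0.1987] 0.76
side screen_hinge [0.6997 0.0153 0.0657] 0.92
_k side 1846 1812 angle 35.12 y-slope deg -0.04 z at hinge mm 3.2 rms 0.0011
_k top 749 567 angle 34.92 y-slope deg 0.01 z at hinge mm 1.9 rms 0.0016
```

```bash
python3 -m pendant '[[[0,0,0],0],[[0,0,0],0],[[0,0,0],0],[[0,0,0],0],[[0,0,0],0],[[0,0,0],0],[[0,0,0],0],[[0,0,0],0],[[0,0,0],0],[[0,0,0],0],[[0,0,0],0],[[0,0,0],0]]'; python3 look2.py l; python3 ang.py _l
python3 - <<'E'
from h import *
p=np.load("side_l.npz")["pixels"]; cv2.imwrite("pics/full_l.png",p[:,:,::-1])
E
```

```text
t: 30.72
position: [0.5809, 0.0332, 0.1823]
orientation: [0.065, 0.704, -0.704, -0.067]
ft_force: [-8.5, 2.1, -1.4]
opening: 0.088
shift cm [5.44 9.34 0.01] turn 0.0 rows>= 2.6 yaw 169.32 t 30.7167 q [ 0.057  0.305 -0.172  1.096  0.001 -1.328] F [-8.5  2.1 -1.4] tiltz [ 0.002 -1.    -0.   ]
side screen_handle [0.582  0.0314 0.1978] 0.62
side screen_hinge [0.6986 0.0118 0.061 ] 0.95
top screen_hinge [0.5242 0.3396 0.0001] 0.62
_l side 1845 1801 angle 35.09 y-slope deg -0.02 z at hinge mm 3.3 rms 0.0011
_l top 739 540 angle 35.12 y-slope deg -0.06 z at hinge mm 1.2 rms 0.0016
```

View pics/full_l.png

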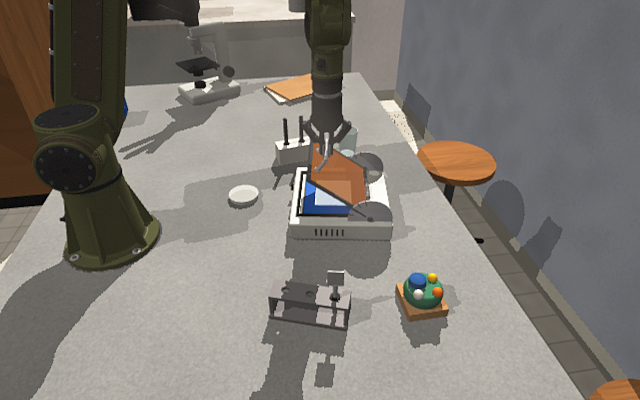

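View pics/side_l.png

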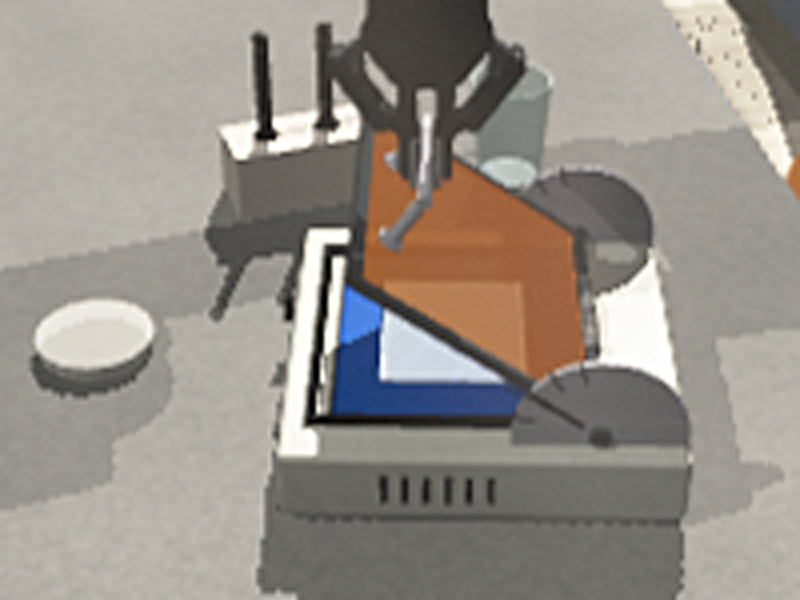

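The full picture shows the scoop still in the rack at (336,285), the petri dish at (243,196) and the cell model at (422,292), all where they began. The beaker is half hidden behind the screen but in place. Both knives are seated, and the rail lies on the long mark at 35.1°, unchanged over 1.3 s. Handing in.

```bash
python3 -c "
from station import robot
print(robot.hand_in())"
```

```text
the job is handed in; nothing more can be done
None
```

I moved both gel knives from the rack into the two wells of the knife block, blade down. Then I lifted the amber screen to the 35° mark and handed in at about 31 s, with the gripper still holding the handle.

**Last checks:**
- **Knives:** both stand upright in the pictures with their guards on the block's top. Each showed a light upward push (about 4 N) when pressed home. I did not measure the final guard heights separately.
- **Screen:** plane fits from the two cameras gave 35.1° each. The arm had not moved after a 1.3 s hold, and the side rail lines up with the long mark.
- **Bystanders:** the scoop, petri dish and cell model are where they began. The beaker is partly hidden behind the raised screen, and what shows of it is in place.

**Disagreements:** the first stop on the arc measured 34.2°, so I corrected it by about 0.8°. The force at the hand is about 9 N, slightly more than the spring alone, because a little push along the screen remains. The trained networks gave a few false reports late on, such as the screen handle at the block; I used the plane fits and the pictures instead.

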